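Clear the gasket groove of an engine cover, then hang the tool up

ROBOT

A 7-joint arm with a two-finger parallel gripper is mounted at the origin on the work surface. World frame = base frame: x ahead of the robot, y to its left, z up, the work surface at z = 0. Lengths are in m, angles in rad, forces in N, time in s.
With the tool pointing down it reaches from about 0.4 to 0.85 m from the base axis. Payload 10.4 kg.
Tool frame: the origin (TCP) lies at the very end of the fingers, on their centre line; the grasp point (between the pads) lies 19 mm behind it (manip.grip_point_offset is the distance from the TCP to the grasp point, in m); z points along the fingers, y is the line along which they close (so a half turn about z gives the same grasp; the last joint's range is limited). The gripper opens to 85 mm and grips with 20 to 120 N. Pads are 22 mm wide; open, the fingers measure 114 mm over their backs; the gripper's body (76 mm by 85 mm) begins 54 mm behind the grasp point. The pads swing forward as they close: fully open they stand 13 mm farther back than shut.
Start: joints at [1.126, 0.332, -0.065, 1.46, 0.022, 1.35, -0.088], TCP at [0.256, -0.57, 0.231] pointing down, gripper open.
Joint ranges: [-2.6, 2.6], [-0.5, 2.12], [-1.47, 1.34], [0.16, 2.42], [-1.27, 4.41], [0.06, 2.06], [-2.6, 2.6]. Speed limits (rad/s): [2.22, 2.22, 2.79, 2.79, 3.14, 3.14, 3.14].

INTERFACE

Orientations are given as a unit quaternion [x, y, z, w].
In Python, from workcell import manip gives the robot as it stands. The module is installed in compiled form; this text tells all that it offers.
- The arm moves only by the shell command python3 -m inch 'ROWS' [OPENING] [FORCE]. ROWS is JSON, a list of rows, each a list of 2 entries, a list of its own where there are three numbers: the shift along the tool's x, y, z each as a share of 0.08 m, from -1 to 1, then the turn, a rotation vector about the tool's x, y, z each as a share of 45 degrees, from -1 to 1. A call has exactly 10 rows; each row is the pose to reach, as a shift and turn from the pose commanded when the call began, along the tool's axes at that moment; what a row does not reach only later rows make up. A row lasts 1/10 s, in which the tool goes at most 50 mm and 8.59 degrees, less where a joint would pass 70% of its speed; a pose out of reach is approached as far as the arm can. A call with a number of a shift or a turn outside -1 to 1 is refused whole. A call with a gripper value outside its range is refused whole. OPENING is the opening, from 0 (shut) to 1 (fully open), set as the call begins (- or left out, the last holds). The fingers move at their own pace and stop on an object; FORCE is the grip in N (left out, the last holds). Time passes only in rows, so rows that repeat a pose let the fingers close, or fill a call up. It gives the time, the measured TCP pose, the force, the opening and the grip force at its end, in the units of the state.
- manip.get_obs(): the state, without advancing time (a new reading comes with each control period).
- manip.camera(name): name is "scene" or "top" or "wrist"; returns the picture (420x560x3 uint8, red, green, blue); there is no depth.
- manip.camera_params(name): a dict with "fov_y" (degrees; the focal length in pixels is half the picture's height over the tangent of half this angle, whatever the lens; pixels are square), "cx", "cy" (the principal point, pixels), "camera_from_world" (4x4, takes a point from world to camera coordinates); the wrist camera has in their place "T_tool_cam" (4x4, takes a point from camera to tool coordinates, whose origin is the TCP and whose axes are the flange's). Camera axes: x right, y up, looking along -z (the intrinsics and any distortion apply to the point x, -y, -z); pixel columns grow to the right and rows downward; lengths in m; the calibration is good to about 2 mm. A picture is of the moment at which its call begins: read the wrist's pose just before it. camera_params takes no time and is no camera call.
- manip.hand_in(): hands the job in; it is judged then, once.
The state is a dict: "clock": time; "joint_pos": joint angles; "joint_velocities": joint speeds; "tau": joint torques, N m; "position": TCP position; "ee_rot": TCP orientation; "ft_force": force on the tool from outside, world axes, zero at the start; "torque": the same for the moment, N m; "grip_width": opening from 0.0 (shut) to 1.0 (fully open); "grasp_force": force on a finger pad.
Only numpy, scipy, OpenCV 4.12 (cv2) and the standard library are available. Lean on these libraries where they do the work, as an engineer would, in place of code of your own. Each camera call takes 0.05 s, during which the arm holds its last target. There are 200 camera calls.

TASK

Take the groove tool out of its rest and run its tip along the gasket groove of the engine cover, down in the groove all the way from the end beside the round boss to the other end, slowly (about 3 cm a second or less) and without pressing hard. Then hang the tool by its handle bar on both prongs of the hanger and let go of it. Leave everything else on the bench where it is.

Things in the scene. Friction and masses are not known exactly. Their poses are not given: they have to be found in the camera images.
- stylus: groove tool, 0.15 to 0.3 kg, loose, standing tip down in the rest: a steel stylus under a rectangular bow handle. Origin = the very tip (round, 6 mm diameter); z runs up the tool, y along the handle's bar. Rod 6 mm wide to z = 32 mm, then a cone to 26 mm wide; crossbar 16 (x) x 116 (y) mm at z = 58 to 70 mm, grip bar above it. A half turn about z looks the same
- stylus_bar (a point): centre of the black grip bar, 125 mm straight above the tip, axes as the tool. Bar 12 mm thick in x, 116 mm long in y, 14 mm high, flat-sided. Window below it 48 mm high, 104 mm wide in y. Grip the bar here from above, fingers closing along x; not reported while held: the tip then stays 125 mm straight below the bar's centre
- rest: fixed steel rest holding the tool at the start: base 70 x 150 x 10 mm, two uprights at y = +-36 mm (30 x 14 mm). The tool's crossbar lies on their tops, 75 mm high, between lips up to 85 mm high, 2 mm play: lift the tool straight up. Origin under its centre, y along the tool's bar. Rest and hanger may stand on either side of the cover
- cover: fixed dark cast engine cover, 125 (x) x 190 (y) mm, with a bright raised flange, top 41 mm above the bench. In the flange runs a gasket groove 14 mm wide, 7 mm deep (dark floor), in three straight legs A-B-C-D: x, y = (-35, 60), (20, 30), (20, -30), (-35, -60) mm. Origin on the bench, z up; plate from x = -74 to 50 mm
- groove_A (a point): start of the groove, on its centre line at the height of the flange top (7 mm above the groove's floor), axes as the cover; the groove is closed 9 mm beyond it. A round boss, 22 mm across, rising 16 mm above the flange, stands 31 mm beyond this end only
- groove_B (a point): first bend of the groove, same height as A
- groove_C (a point): second bend of the groove, same height as A
- groove_D (a point): far end of the groove (no boss), same height; closed 9 mm beyond it
- hanger: fixed two-prong hanger: base 120 x 150 x 14 mm (x = -40 to 80 mm), two steel rods of 8 mm diameter at y = +-35 mm, rising at x = 55 mm, bent level towards -x (the front), tops 160 mm above the bench, front ends upturned from x = -22 to -34 mm up to 172 mm high; nothing between the rods above 65 mm. Origin on the bench midway between the rods, z up
- hang_spot (a point): midway between the prongs, at the height of their tops, mid-way along their level part (x = 15 mm), axes as the hanger. To hang the tool: bar along the hanger's y, prongs entering the window as the tool moves along the hanger's +x, then lay the bar on both prongs; its centre comes 7 mm above this point
- spanner: open-ended steel spanner, 170 mm long, lying on the bench just beyond the cover
- bolt0: steel bolt standing on its head, 18 mm across, 34 mm tall (bystander)
- bolt1: a second such bolt (bystander)
- bearing: steel bearing ring lying flat, 52 mm across, 16 mm tall, beyond the cover
- driver: screwdriver with an orange grip, 180 mm long, lying near the robot
Things that resemble listed ones, but are neither listed nor needed, are in the scene too. What is meant by the stylus is not blue, and is the larger of those in its own colour. What is shaped like the cover but blue is not meant.

How it is judged:
By the outcome, as a careful person would: the job done as asked, in the order asked, and still so for the second after the job is handed in, with the robot touching nothing.
It also fails if it takes over 72 s, if anything falls off the work surface, if the arm or the gripper's body presses on something with over 40 N, if the wrist force passes 120 N, or if a joint passes its speed limit or range.

## Working session

There is one attempt and no reset: what is moved stays moved. The work goes in short steps, Python scripts to look and compute and a shell command to move; the robot and the scene stay as the last step left them, time stands still between calls to the robot, and variables do not carry over. Pictures are saved under pics/ and viewed, at most 13 in all, crops included, and the job is handed in when it is done.

```bash
mkdir -p pics
cat > h.py <<'E'
import numpy as np, cv2
from workcell import manip
def save(n,f):
    im=manip.camera(n); cv2.imwrite(f,im[:,:,::-1]); return im
E
python3 - <<'E'
from h import *
np.set_printoptions(precision=4,suppress=True)
o=manip.get_obs(); print(o)
for n in ("scene","top","wrist"):
    p=manip.camera_params(n); print(n,p); save(n,f"pics/{n}0.png")
print(manip.grip_point_offset)
E
```

```text
{'clock': 0.0, 'joint_pos': array([ 1.1264,  0.3329, -0.0647,  1.461 ,  0.0216,  1.3499, -0.0885]), 'joint_velocities': array([ 0.0006,  0.0015, -0.0019, -0.0005,  0.0011,  0.0014, -0.0008]), 'tau': array([ -0.0005, -62.5464,   0.049 , -39.1605,   0.0163,   0.0099,
         0.0001]), 'position': array([ 0.2557, -0.5699,  0.2305]), 'ee_rot': array([ 0.9778,  0.2093, -0.0002, -0.0007]), 'ft_force': array([-0.3325, -0.07  , -0.1056]), 'torque': array([ 0.0088, -0.0048, -0.0098]), 'grasp_force': 0.0, 'grip_width': 0.9999084409963266}
scene {'fov_y': 46.94128244021188, 'cx': 281.7842579065777, 'cy': 207.0906785081226, 'camera_from_world': array([[ 0.5146,  0.8572, -0.0205, -0.2374],
       [-0.4893,  0.3133,  0.8139,  0.1835],
       [ 0.7041, -0.4088,  0.5807, -1.6176],
       [ 0.    ,  0.    ,  0.    ,  1.    ]])}
top {'fov_y': 55.693177537683496, 'cx': 278.64903720757707, 'cy': 206.29021962536405, 'camera_from_world': array([[ 0.0089, -1.    , -0.0013, -0.0656],
       [ 0.976 ,  0.0084,  0.2177, -0.5781],
       [-0.2176, -0.0032,  0.976 , -1.093 ],
       [ 0.    ,  0.    ,  0.    ,  1.    ]])}
wrist {'fov_y': 67.01040818370433, 'cx': 281.3479765557756, 'cy': 205.46447413432674, 'T_tool_cam': array([[-0.0007,  0.9648,  0.263 ,  0.0667],
       [ 1.    ,  0.0007,  0.0002,  0.0001],
       [-0.    ,  0.263 , -0.9648, -0.1429],
       [ 0.    ,  0.    ,  0.    ,  1.    ]])}
0.0187
```

View pics/top0.png

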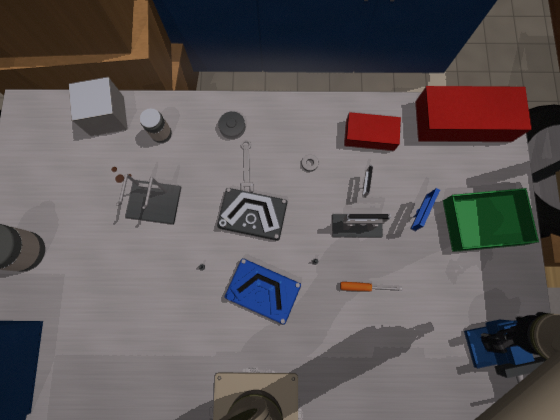

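View pics/scene0.png

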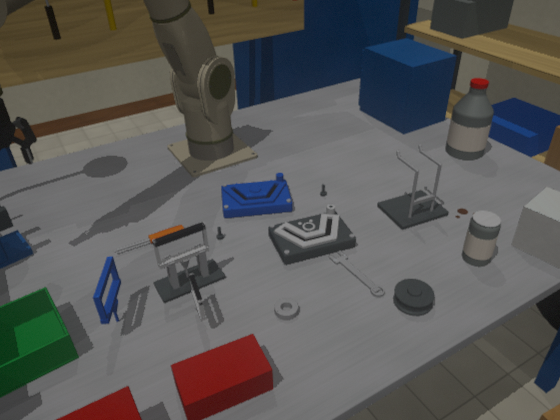

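The top view shows the grey stylus in its rest at (370,218), a small grey look-alike at (367,180) and a blue one at (425,210). The dark cover is at (252,213) with a blue look-alike at (263,291). The hanger is at (152,200). The choice is the grey tool at (370,218) and the dark cover; next is a close crop to check.

```bash
cat >> h.py <<'E'
from scipy.spatial.transform import Rotation as R
from scipy.optimize import least_squares
def K(p): return 210/np.tan(np.radians(p["fov_y"]/2))
def cfw(n,obs=None):
    p=manip.camera_params(n)
    if n!="wrist": return p["camera_from_world"],p
    T=np.eye(4); T[:3,:3]=R.from_quat(obs["ee_rot"]).as_matrix(); T[:3,3]=obs["position"]
    return np.linalg.inv(T@p["T_tool_cam"]),p
def proj(c,P):
    M,p=c; q=np.atleast_2d(P)@M[:3,:3].T+M[:3,3]; f=K(p)
    return np.c_[p["cx"]+f*q[:,0]/-q[:,2], p["cy"]-f*q[:,1]/-q[:,2]]
def onplane(c,uv,z):
    M,p=c; f=K(p); W=np.linalg.inv(M); d=W[:3,:3]@[(uv[0]-p["cx"])/f,-(uv[1]-p["cy"])/f,-1]
    o=W[:3,3]; return o+d*(z-o[2])/d[2]
def fit(obs_, x0):
    """obs_: list (cam, uv, local point); unknown x,y,z,yaw"""
    def r(x):
        Rz=R.from_euler('z',x[3]).as_matrix()
        return np.concatenate([(proj(c,Rz@np.array(l)+x[:3])[0]-uv) for c,uv,l in obs_])
    s=least_squares(r,x0); return s.x, r(s.x).reshape(-1,2)
E
python3 - <<'E'
import cv2,numpy as np
t=cv2.imread('pics/top0.png'); s=cv2.imread('pics/scene0.png')
def c(im,x,y,w,h): return cv2.resize(im[y:y+h,x:x+w],(400,300),interpolation=cv2.INTER_CUBIC)
cv2.imwrite('pics/m1.png',np.vstack([np.hstack([c(t,210,175,100,75),c(t,110,160,100,75)]),np.hstack([c(t,320,165,100,75),c(s,140,210,100,75)])]))
E
```

```text
(no output)
```

View pics/m1.png

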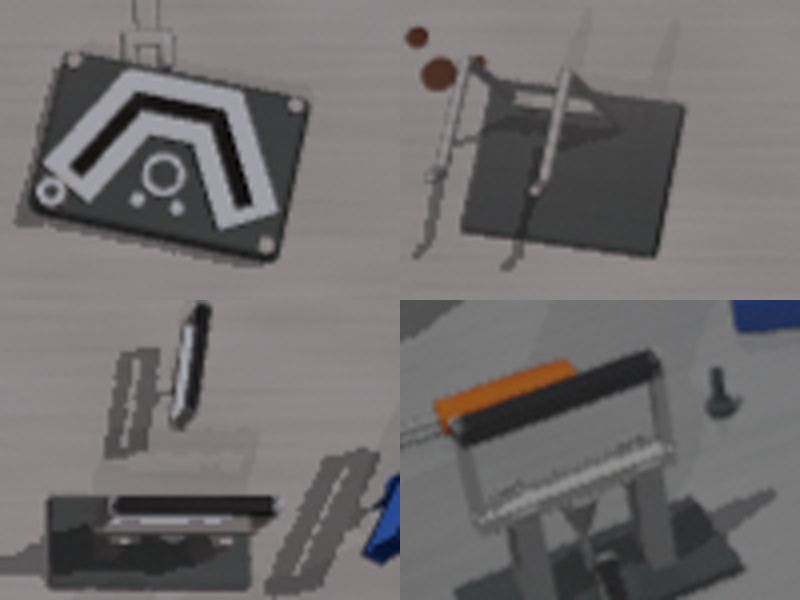

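The top-left panel shows the dark cover: boss at (50,190), so A is the left end (80,172), with bends at (140,105) and (218,118) and D at (245,205). The top-right panel shows the hanger, its front pointing toward the robot. The bottom panels confirm the large grey tool sitting in the rest.

Run:
```python
from h import *
np.set_printoptions(precision=4,suppress=True)
t=cfw("top"); s=cfw("scene")
# stylus bar centre triangulate (two views)
ends_t=[(348.3,216.5),(388.7,216.5)]; ends_s=[(203.5,228),(154,244)]
for a,b in zip(ends_t,ends_s):
    r=least_squares(lambda X:np.r_[proj(t,X)[0]-a,proj(s,X)[0]-b],[.5,-.3,.2]); print('bar end',r.x,r.fun, onplane(t,a,.132))
# cover fit, top only, z fixed by 41mm
g=[(-35,60),(20,30),(20,-30),(-35,-60)]
A=np.array(g[0])+9*np.array([-55,30])/62.6; D=np.array(g[3])+9*np.array([-55,-30])/62.6
px=[(80,172),(139,104),(219,118),(245,205)]
px=[(210+u/4,175+v/4) for u,v in px]
ob=[(t,p,[*(np.array(l)/1e3),0.041]) for p,l in zip(px,[A,g[1],g[2],D])]
for p in px: print(onplane(t,p,.034))
x,r=fit(ob+[],[.57,0.05,0,0]); print('cover',x,r)
# hanger base corners z=.014
hb=[(490,82),(685,107),(655,255),(462,230)]
hb=[onplane(t,(110+(u-400)/4,160+v/4),.014) for u,v in hb]; print(np.array(hb))
for u,v,z in [(470,62,.156),(568,72,.156),(437,175,.172),(537,190,.172)]: print(onplane(t,(110+(u-400)/4,160+v/4),z))
```

```text
bar end [ 0.5373 -0.2458  0.1357] [-1.4506 -0.5576 -1.2572  0.0486] [ 0.5366 -0.2503  0.132 ]
bar end [ 0.5368 -0.3559  0.1393] [-0.7995 -0.2518 -0.6516 -0.0183] [ 0.5375 -0.36    0.132 ]
[0.5484 0.0836 0.034 ]
[0.6006 0.0412 0.034 ]
[ 0.5903 -0.0189  0.034 ]
[ 0.5246 -0.0392  0.034 ]
cover [ 0.5841  0.0169 -0.0402 -0.1862] [[-0.0871  0.2831]
 [ 0.5195 -0.2769]
 [-0.4099 -0.1014]
 [-0.0204  0.0913]]
[[0.6673 0.391  0.014 ]
 [0.6486 0.2394 0.014 ]
 [0.5331 0.2548 0.014 ]
 [0.551  0.4018 0.014 ]]
[0.6403 0.351  0.156 ]
[0.6338 0.2838 0.156 ]
[0.5577 0.3592 0.172 ]
[0.5481 0.2925 0.172 ]
```

```bash
cat >> h.py <<'E'
def delta(xyz,yaw=None):
    """shift and turn shares from here to TCP xyz, tool x at world yaw (deg), pointing down"""
    o=manip.get_obs(); Q=R.from_quat(o["ee_rot"])
    s=Q.inv().apply(np.array(xyz)-o["position"])/.08
    t=np.zeros(3)
    if yaw is not None: t=(Q.inv()*(R.from_euler('z',yaw,degrees=True)*R.from_euler('x',180,degrees=True))).as_rotvec(degrees=True)/45
    print('shift',s.round(3),'turn',t.round(3),'t',o["clock"],'pos',o["position"].round(4),'F',o["ft_force"].round(1))
E
python3 -c "
from h import *
delta([.5,-.33,.231],90)"
```

```text
shift [ 4.013e+00 -1.487e+00 -2.000e-03] turn [-1.000e-03 -1.000e-03 -1.463e+00] t 0.15 pos [ 0.2558 -0.57    0.2307] F [-1.   0.   0.7]
```

```bash
python3 -m inch '[[[0.1,-0.04,0],[0,0,-0.1]],[[0.2,-0.08,0],[0,0,-0.2]],[[0.3,-0.12,0],[0,0,-0.3]],[[0.4,-0.16,0],[0,0,-0.4]],[[0.5,-0.2,0],[0,0,-0.5]],[[0.6,-0.24,0],[0,0,-0.6]],[[0.7,-0.28,0],[0,0,-0.7]],[[0.8,-0.32,0],[0,0,-0.8]],[[0.9,-0.36,0],[0,0,-0.9]],[[1,-0.4,0],[0,0,-1]]]' 1 60; python3 -c "
from h import *
delta([.5,-.33,.231],90)"
```

```text
clock: 1.15
position: [0.3159, -0.5079, 0.231]
ee_rot: [0.822, 0.569, -0.0, -0.0]
ft_force: [-0.2, -0.2, -0.5]
grip_width: 0.998
grasp_force: 0.0
shift [2.892 1.369 0.   ] turn [-0.    -0.    -0.459] t 1.15 pos [ 0.3159 -0.5079  0.231 ] F [-0.2 -0.2 -0.5]
```

```bash
python3 -m inch '[[[0.1,0.05,0],[0,0,0]],[[0.2,0.1,0],[0,0,0]],[[0.3,0.15,0],[0,0,0]],[[0.4,0.2,0],[0,0,0]],[[0.5,0.25,0],[0,0,0]],[[0.6,0.3,0],[0,0,0]],[[0.7,0.35,0],[0,0,0]],[[0.8,0.4,0],[0,0,0]],[[0.9,0.45,0],[0,0,0]],[[1,0.5,0],[0,0,0]]]' >/dev/null; python3 -m inch '[[[0.1,0.05,0],[0,0,-0.05]],[[0.2,0.1,0],[0,0,-0.1]],[[0.3,0.15,0],[0,0,-0.15]],[[0.4,0.2,0],[0,0,-0.2]],[[0.5,0.25,0],[0,0,-0.25]],[[0.6,0.3,0],[0,0,-0.3]],[[0.7,0.35,0],[0,0,-0.35]],[[0.8,0.4,0],[0,0,-0.4]],[[0.9,0.45,0],[0,0,-0.43]],[[1,0.5,0],[0,0,-0.46]]]'; python3 -c "
from h import *
import pickle
o=manip.get_obs(); save('wrist','pics/w1.png'); pickle.dump(o,open('w1.pkl','wb'))
delta([.537,-.305,.231],90)"
```

```text
clock: 3.15
position: [0.448, -0.3867, 0.2313]
ee_rot: [0.707, 0.707, -0.0, 0.0]
ft_force: [-0.1, -0.3, 0.4]
grip_width: 1.006
grasp_force: 0.0
shift [1.    1.099 0.006] turn [ 0.001 -0.001  0.004] t 3.2 pos [ 0.4493 -0.3853  0.2314] F [0.6 1.6 0. ]
```

View pics/w1.png

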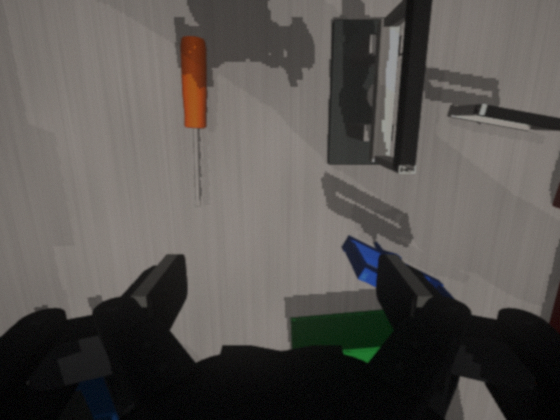

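The bar's near end is at about (404,167) at the top right, and its far end is outside the picture. I'll move over it.

```bash
python3 -m inch '[[[0.1,0.1,0],[0,0,0]],[[0.2,0.2,0],[0,0,0]],[[0.3,0.3,0],[0,0,0]],[[0.4,0.4,0],[0,0,0]],[[0.5,0.5,0],[0,0,0]],[[0.6,0.6,0],[0,0,0]],[[0.7,0.7,0],[0,0,0]],[[0.8,0.8,0],[0,0,0]],[[0.9,0.9,0],[0,0,0]],[[0.9,0.97,0],[0,0,0]]]'; python3 -c "
from h import *
import pickle
manip.camera('wrist')
o=manip.get_obs(); im=save('wrist','pics/w2.png'); pickle.dump(o,open('w2.pkl','wb'))
a=cv2.imread('pics/w1.png')[0:200,300:500]; b=im[40:340,180:480,::-1]
cv2.imwrite('pics/m2.png',np.hstack([cv2.resize(a,(400,400),interpolation=3),cv2.resize(b,(400,400))])) if 0 else cv2.imwrite('pics/m2.png',cv2.resize(b,(600,600)))
delta([.537,-.305,.231],90)"
```

```text
clock: 4.2
position: [0.5264, -0.3137, 0.2314]
ee_rot: [0.707, 0.707, 0.0, -0.0]
ft_force: [-0.1, 0.4, 0.9]
grip_width: 1.0
grasp_force: 0.0
shift [0.127 0.138 0.003] turn [ 0.    -0.    -0.002] t 4.3 pos [ 0.5259 -0.3151  0.2312] F [-0.7  0.6 -0.2]
```

View pics/m2.png

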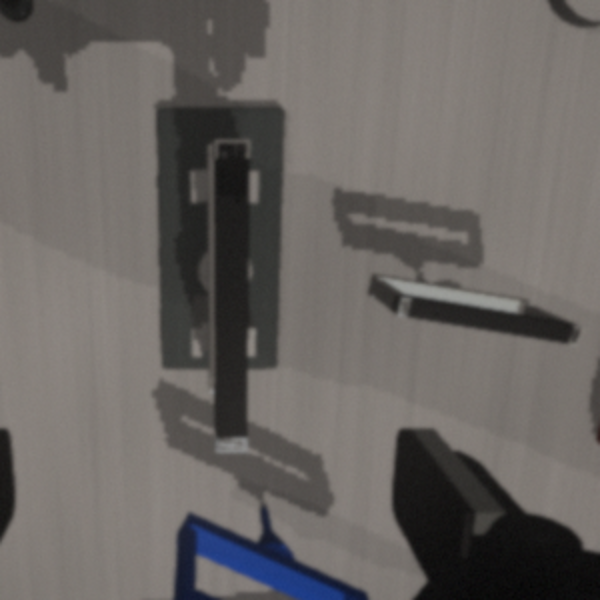

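The bar's top lies between (296,266) and (297,110) in full-picture pixels, with its sides from x=287.5 to 304.

Run:
```python
from h import *
import pickle
np.set_printoptions(precision=4,suppress=True)
c1=cfw('wrist',pickle.load(open('w1.pkl','rb'))); c2=cfw('wrist',pickle.load(open('w2.pkl','rb')))
n1=(405.5,172); n2=(296,266); f2=(297,110.5)
r=least_squares(lambda X:np.r_[proj(c1,X)[0]-n1,proj(c2,X)[0]-n2],[.5,-.3,.2]); print('near',r.x,r.fun)
# length-based height, planar
for z in (.13,.14,.15,.16):
    a=onplane(c2,n2,z);b=onplane(c2,f2,z); print(z,a,b,np.linalg.norm(a-b),(a+b)/2)
```

```text
near [ 0.5377 -0.3575  0.1487] [ 0.6296  0.7548 -0.6825 -0.8176]
0.13 [ 0.5392 -0.3673  0.13  ] [ 0.5385 -0.2419  0.13  ] 0.12545881085474755 [ 0.5389 -0.3046  0.13  ]
0.14 [ 0.5387 -0.3624  0.14  ] [ 0.5381 -0.2421  0.14  ] 0.1203215934093112 [ 0.5384 -0.3023  0.14  ]
0.15 [ 0.5381 -0.3575  0.15  ] [ 0.5376 -0.2424  0.15  ] 0.11518437596387489 [ 0.5379 -0.2999  0.15  ]
0.16 [ 0.5376 -0.3526  0.16  ] [ 0.5371 -0.2426  0.16  ] 0.11004715851843853 [ 0.5374 -0.2976  0.16  ]
```

Triangulation gives a bar top of 0.149 and a length of 115 mm, both consistent with the description. The bar centre is (0.538,-0.300,0.142).

```bash
python3 -m inch '[[[0.05,0.04,0.1],[0,0,0]],[[0.1,0.08,0.2],[0,0,0]],[[0.15,0.12,0.3],[0,0,0]],[[0.19,0.15,0.4],[0,0,0]],[[0.19,0.15,0.5],[0,0,0]],[[0.19,0.15,0.6],[0,0,0]],[[0.19,0.15,0.7],[0,0,0]],[[0.19,0.15,0.75],[0,0,0]],[[0.19,0.15,0.75],[0,0,0]],[[0.19,0.15,0.75],[0,0,0]]]' 0.4; python3 -c "
from h import *
delta([.538,-.300,.124],90)"
```

```text
clock: 5.3
position: [0.5373, -0.3004, 0.1715]
ee_rot: [0.708, 0.706, 0.0, 0.0]
ft_force: [-1.2, 0.3, -0.5]
grip_width: 0.4
grasp_force: 0.0
shift [0.005 0.009 0.594] turn [ 0.     0.    -0.003] t 5.3 pos [ 0.5373 -0.3004  0.1715] F [-1.2  0.3 -0.5]
```

```bash
python3 -m inch '[[[0,0.01,0.07],[0,0,0]],[[0,0.01,0.14],[0,0,0]],[[0,0.01,0.21],[0,0,0]],[[0,0.01,0.28],[0,0,0]],[[0,0.01,0.35],[0,0,0]],[[0,0.01,0.42],[0,0,0]],[[0,0.01,0.49],[0,0,0]],[[0,0.01,0.56],[0,0,0]],[[0,0.01,0.59],[0,0,0]],[[0,0.01,0.59],[0,0,0]]]'; python3 -m inch '[[[0,0,0],[0,0,0]],[[0,0,0],[0,0,0]],[[0,0,0],[0,0,0]],[[0,0,0],[0,0,0]],[[0,0,0],[0,0,0]],[[0,0,0],[0,0,0]],[[0,0,0],[0,0,0]],[[0,0,0],[0,0,0]],[[0,0,0],[0,0,0]],[[0,0,0],[0,0,0]]]' 0 70
```

```text
clock: 6.3
position: [0.5379, -0.3001, 0.1237]
ee_rot: [0.708, 0.706, -0.0, -0.0]
ft_force: [-0.7, -0.6, 0.2]
grip_width: 0.402
grasp_force: 0.0
clock: 7.3
position: [0.5382, -0.3003, 0.1245]
ee_rot: [0.708, 0.706, 0.0, 0.0]
ft_force: [-1.6, 0.6, 4.7]
grip_width: 0.126
grasp_force: 69.1
```

```bash
python3 -m inch '[[[0,0,-0.05],[0,0,0]],[[0,0,-0.12],[0,0,0]],[[0,0,-0.22],[0,0,0]],[[0,0,-0.33],[0,0,0]],[[0,0,-0.45],[0,0,0]],[[0,0,-0.58],[0,0,0]],[[0,0,-0.71],[0,0,0]],[[0,0,-0.84],[0,0,0]],[[0,0,-0.95],[0,0,0]],[[0,0,-1],[0,0,0]]]'; python3 -c "
from h import *
save('scene','pics/s1.png')"
for i in 1; do python3 -m inch '[[[0.06,-0.01,0],[0,0,0]],[[0.16,-0.03,0],[0,0,0]],[[0.27,-0.05,0],[0,0,0]],[[0.38,-0.07,0],[0,0,0]],[[0.5,-0.09,0],[0,0,0]],[[0.6,-0.11,0],[0,0,0]],[[0.7,-0.13,0],[0,0,0]],[[0.8,-0.15,0],[0,0,0]],[[0.9,-0.17,0],[0,0,0]],[[1,-0.18,0],[0,0,0]]]'; done
```

```text
clock: 8.3
position: [0.5384, -0.3003, 0.2054]
ee_rot: [0.708, 0.706, 0.0, 0.001]
ft_force: [0.6, -0.9, -1.1]
grip_width: 0.129
grasp_force: 68.3
clock: 9.35
position: [0.5237, -0.2196, 0.2042]
ee_rot: [0.708, 0.706, -0.0, 0.0]
ft_force: [-0.7, -0.9, -1.6]
grip_width: 0.127
grasp_force: 68.3
```

Lifted, and the wrist force now reads roughly the tool's weight. I'll carry on to the cover.

```bash
python3 -m inch '[[[0.1,-0.02,0],[0,0,0]],[[0.2,-0.04,0],[0,0,0]],[[0.3,-0.06,0],[0,0,0]],[[0.4,-0.08,0],[0,0,0]],[[0.5,-0.1,0],[0,0,0]],[[0.6,-0.12,0],[0,0,0]],[[0.7,-0.14,0],[0,0,0]],[[0.8,-0.16,0],[0,0,0]],[[0.9,-0.18,0],[0,0,0]],[[1,-0.2,0],[0,0,0]]]' >/dev/null
python3 -m inch '[[[0.1,-0.02,0],[0,0,0]],[[0.2,-0.04,0],[0,0,0]],[[0.3,-0.06,0],[0,0,0]],[[0.4,-0.08,0],[0,0,0]],[[0.5,-0.1,0],[0,0,0]],[[0.6,-0.12,0],[0,0,0]],[[0.7,-0.14,0],[0,0,0]],[[0.8,-0.16,0],[0,0,0]],[[0.9,-0.18,0],[0,0,0]],[[1,-0.2,0],[0,0,0]]]' >/dev/null
python3 -m inch '[[[0.1,-0.02,0],[0,0,0]],[[0.2,-0.04,0],[0,0,0]],[[0.3,-0.06,0],[0,0,0]],[[0.4,-0.08,0],[0,0,0]],[[0.5,-0.1,0],[0,0,0]],[[0.6,-0.12,0],[0,0,0]],[[0.7,-0.14,0],[0,0,0]],[[0.8,-0.16,0],[0,0,0]],[[0.9,-0.18,0],[0,0,0]],[[0.9,-0.2,0],[0,0,0]]]'
python3 - <<'E'
from h import *
import pickle
manip.camera('wrist'); o=manip.get_obs(); im=save('wrist','pics/w3.png'); pickle.dump(o,open('w3.pkl','wb')); print(o['position'],o['ee_rot'])
b=im[60:360,240:560,::-1]; cv2.imwrite('pics/m3.png',cv2.resize(b,(640,600),interpolation=cv2.INTER_CUBIC))
E
```

```text
clock: 12.35
position: [0.4762, 0.0133, 0.2042]
ee_rot: [0.707, 0.707, 0.0, -0.0]
ft_force: [0.5, -0.3, -1.4]
grip_width: 0.124
grasp_force: 68.3
[0.47609747 0.01247989 0.20415413] [ 7.07554316e-01  7.06658959e-01 -3.68685986e-05  6.38583079e-05]
```

View pics/m3.png

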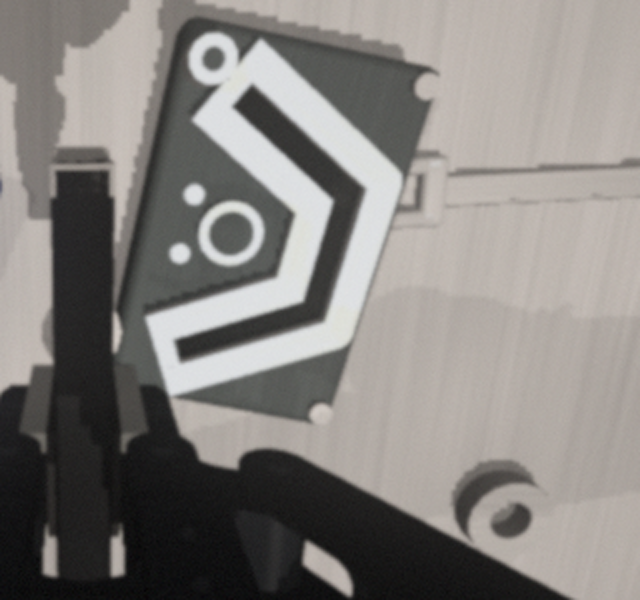

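The wrist view gives the groove corners in crop pixels. The A end is at (252,85) and (233,103), and bend B at (366,186) and (334,202). Bend C is at (328,318) and (303,297), and the D end at (175,342) and (181,361). The boss (213,58) lies beyond A.

Run:
```python
from h import *
import pickle
np.set_printoptions(precision=4,suppress=True)
c=cfw('wrist',pickle.load(open('w3.pkl','rb'))); t=cfw('top')
L=[(-39.55,70.46),(-46.26,58.16),(27,34.15),(13,25.85),(27,-34.15),(13,-25.85),(-46.26,-58.16),(-39.55,-70.46)]
P=[(252,85),(233,103),(366,186),(334,202),(328,318),(303,297),(175,342),(181,361)]
P=[(240+u/2,60+v/2) for u,v in P]
def run(z,extra=[]):
    ob=[(c,p,[*(np.array(l)/1e3),.041]) for p,l in zip(P,L)]+extra
    if z is None: return fit(ob,[.58,.017,0,-.19])
    f=lambda x: np.concatenate([proj(k,R.from_euler('z',x[2]).apply(l)+[x[0],x[1],z])[0]-uv for k,uv,l in ob])
    s=least_squares(f,[.58,.017,-.19]); return s.x,f(s.x).reshape(-1,2)
x,r=run(None);print('free z',x);print(r)
x0,r=run(0.0);print('z=0',x0);print(r)
tp=[(80,172),(139,104),(219,118),(245,205)]
tl=[(-42.9,64.3),(20,30),(20,-30),(-42.9,-64.3)]
ex=[(t,(210+u/4,175+v/4),[*(np.array(l)/1e3),.041]) for (u,v),l in zip(tp,tl)]
xb,r=run(None,ex); print('both',xb); print(r)
for n,l in zip('ABCD',[(-35,60),(20,30),(20,-30),(-35,-60)]):
    print(n,R.from_euler('z',x0[2]).apply([*(np.array(l)/1e3),.041])+[x0[0],x0[1],0], R.from_euler('z',xb[3]).apply([*(np.array(l)/1e3),.041])+xb[:3])
```

```text
free z [ 0.5803  0.0181 -0.002  -0.1908]
[[ 0.1308 -1.443 ]
 [-0.7263  1.7542]
 [ 0.3373  0.5876]
 [-0.1376 -1.6636]
 [-0.9976  0.8893]
 [ 0.5204  1.2302]
 [ 0.1494 -1.9827]
 [ 0.7763  0.6541]]
z=0 [ 0.5797  0.0184 -0.1905]
[[ 0.0368 -1.9182]
 [-0.8865  1.3695]
 [ 0.6408  0.4598]
 [ 0.0575 -1.7483]
 [-0.8183  1.1853]
 [ 0.6288  1.4685]
 [-0.1364 -1.6115]
 [ 0.5196  1.0941]]
both [ 0.5804  0.0178 -0.0028 -0.1909]
[[-0.0527 -1.0376]
 [-0.8777  2.1179]
 [-0.0109  0.8279]
 [-0.4365 -1.4426]
 [-1.2762  0.9318]
 [ 0.271   1.3004]
 [ 0.0794 -1.9717]
 [ 0.6961  0.6323]
 [-2.0045 -0.9671]
 [-0.818  -1.9927]
 [-1.1705 -1.6154]
 [-0.684  -0.7126]]
A [0.5567 0.084  0.041 ] [0.5574 0.0833 0.0382]
B [0.605  0.0441 0.041 ] [0.6057 0.0434 0.0382]
C [ 0.5937 -0.0148  0.041 ] [ 0.5943 -0.0155  0.0382]
D [ 0.534  -0.0339  0.041 ] [ 0.5346 -0.0345  0.0382]
```

The fit's height agrees with 41 mm. I'll go over A at present height, then down to hover and check the tip.

```bash
python3 -m inch '[[[0.09,0.1,0],[0,0,0]],[[0.18,0.2,0],[0,0,0]],[[0.27,0.3,0],[0,0,0]],[[0.36,0.4,0],[0,0,0]],[[0.45,0.5,0],[0,0,0]],[[0.54,0.6,0],[0,0,0]],[[0.64,0.7,0.1],[0,0,0]],[[0.73,0.8,0.2],[0,0,0]],[[0.82,0.9,0.3],[0,0,0]],[[0.91,0.98,0.4],[0,0,0]]]'; python3 -m inch '[[[0,0,0.05],[0,0,0]],[[0,0,0.1],[0,0,0]],[[0,0,0.15],[0,0,0]],[[0,0,0.2],[0,0,0]],[[0,0,0.2],[0,0,0]],[[0,0,0.2],[0,0,0]],[[0,0,0.2],[0,0,0]],[[0,0,0.2],[0,0,0]],[[0,0,0.2],[0,0,0]],[[0,0,0.2],[0,0,0]]]'
python3 - <<'E'
from h import *
np.set_printoptions(precision=4,suppress=True)
delta([.5547,.0857,.146],90)
o=manip.get_obs(); s=cfw('scene'); im=save('scene','pics/s2.png')
p=o['position']; tip=p+[0,.0003,-.1075]
print('exp tip',proj(s,tip),'bar',proj(s,tip+[0,0,.125]),'A',proj(s,[.557,.0837,.041]),'B',proj(s,[.6053,.0438,.041]))
u,v=proj(s,tip)[0].astype(int); x0=u-50;y0=v-50
cv2.imwrite('pics/m4.png',cv2.resize(im[y0:y0+75,x0:x0+100,::-1],(800,600),interpolation=cv2.INTER_CUBIC)); print(x0,y0)
E
```

```text
clock: 13.45
position: [0.5554, 0.0851, 0.1709]
ee_rot: [0.708, 0.706, -0.0, -0.0]
ft_force: [0.0, -1.2, -1.8]
grip_width: 0.127
grasp_force: 68.3
clock: 14.45
position: [0.555, 0.0846, 0.1562]
ee_rot: [0.708, 0.706, 0.0, 0.0]
ft_force: [-0.2, -0.3, -2.0]
grip_width: 0.123
grasp_force: 68.3
shift [ 0.014 -0.004  0.127] turn [ 0.     0.    -0.003] t 14.45 pos [0.555  0.0846 0.1562] F [-0.2 -0.3 -2. ]
exp tip [[328.8167 215.6596]] bar [[330.6883 173.804 ]] A [[328.8007 218.6152]] B [[326.9841 233.8456]]
278 165
```

View pics/m4.png

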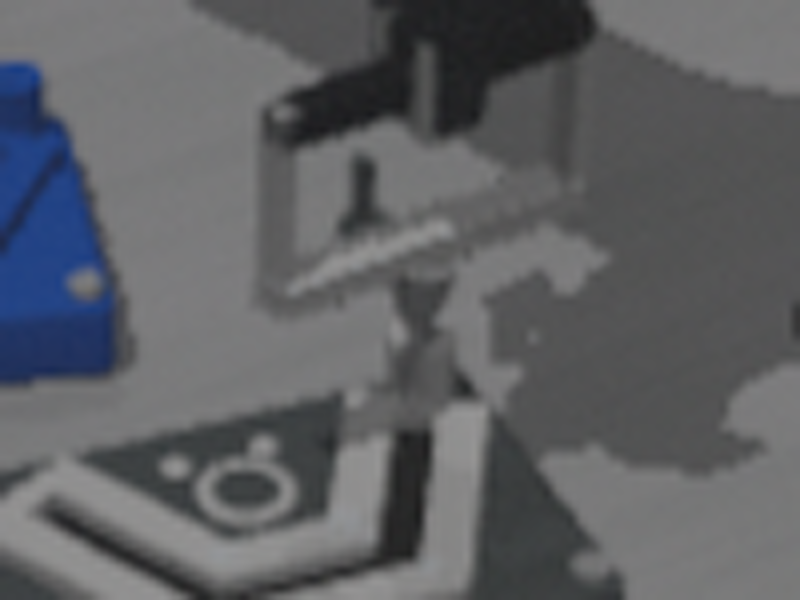

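The tip appears at about (417,410) in the crop and the groove line at about (410,430). They agree within roughly 1.5 mm, so I'll go down slowly while watching the force.

```bash
python3 -m inch '[[[0,0,0.02],[0,0,0]],[[0,0,0.04],[0,0,0]],[[0,0,0.06],[0,0,0]],[[0,0,0.08],[0,0,0]],[[0,0,0.1],[0,0,0]],[[0,0,0.12],[0,0,0]],[[0,0,0.14],[0,0,0]],[[0,0,0.155],[0,0,0]],[[0,0,0.165],[0,0,0]],[[0,0,0.165],[0,0,0]]]'; python3 -m inch '[[[0.005,0.005,0],[0,0,0]],[[0.01,0.01,0],[0,0,0]],[[0.015,0.013,0],[0,0,0]],[[0.02,0.017,0],[0,0,0]],[[0.025,0.02,0],[0,0,0]],[[0.03,0.025,0],[0,0,0]],[[0.03,0.025,0],[0,0,0]],[[0.03,0.025,0],[0,0,0]],[[0.03,0.025,0],[0,0,0]],[[0.03,0.025,0],[0,0,0]]]'
```

```text
clock: 15.5
position: [0.5549, 0.0845, 0.1428]
ee_rot: [0.708, 0.706, -0.0, -0.0]
ft_force: [0.5, -0.6, -2.5]
grip_width: 0.128
grasp_force: 68.3
clock: 16.5
position: [0.557, 0.0869, 0.1429]
ee_rot: [0.708, 0.706, -0.0, 0.0]
ft_force: [0.4, -1.2, -1.4]
grip_width: 0.123
grasp_force: 68.3
```

```bash
python3 -m inch '[[[-0.01,-0.01,0],[0,0,0]],[[-0.02,-0.02,0],[0,0,0]],[[-0.03,-0.025,0],[0,0,0]],[[-0.04,-0.033,0],[0,0,0]],[[-0.05,-0.04,0],[0,0,0]],[[-0.06,-0.05,0],[0,0,0]],[[-0.06,-0.05,0],[0,0,0]],[[-0.06,-0.05,0],[0,0,0]],[[-0.06,-0.05,0],[0,0,0]],[[-0.06,-0.05,0],[0,0,0]]]'
```

```text
clock: 17.5
position: [0.553, 0.0822, 0.1429]
ee_rot: [0.708, 0.706, 0.0, 0.0]
ft_force: [0.1, 0.2, -1.8]
grip_width: 0.124
grasp_force: 68.3
```

```bash
python3 -m inch '[[[0.01,0.005,0],[0,0,0]],[[0.02,0.01,0],[0,0,0]],[[0.03,0.015,0],[0,0,0]],[[0.037,0.016,0],[0,0,0]],[[0.037,0.016,0.003],[0,0,0]],[[0.037,0.016,0.006],[0,0,0]],[[0.037,0.016,0.01],[0,0,0]],[[0.037,0.016,0.013],[0,0,0]],[[0.037,0.016,0.016],[0,0,0]],[[0.037,0.016,0.016],[0,0,0]]]';  python3 -m inch '[[[0,0,0],[0,0,0]],[[0,0,0.002],[0,0,0]],[[0,0,0.004],[0,0,0]],[[0,0,0.006],[0,0,0]],[[0,0,0.008],[0,0,0]],[[0,0,0.01],[0,0,0]],[[0,0,0.01],[0,0,0]],[[0,0,0.01],[0,0,0]],[[0,0,0.01],[0,0,0]],[[0,0,0.01],[0,0,0]]]'
```

```text
clock: 18.5
position: [0.5542, 0.0851, 0.1416]
ee_rot: [0.708, 0.706, -0.0, 0.0]
ft_force: [0.0, -0.8, -1.5]
grip_width: 0.126
grasp_force: 68.3
clock: 19.5
position: [0.5544, 0.0851, 0.141]
ee_rot: [0.708, 0.706, 0.0, 0.0]
ft_force: [-0.4, 0.5, 2.3]
grip_width: 0.125
grasp_force: 68.8
```

The floor contact shows at TCP z 0.141 as expected, so the tip is in the groove. Now leg A–B in three slow calls.

```bash
python3 -m inch '[[[-0.017,0.021,-0.003],[0,0,0]],[[-0.035,0.042,-0.003],[0,0,0]],[[-0.052,0.063,-0.003],[0,0,0]],[[-0.07,0.084,-0.003],[0,0,0]],[[-0.087,0.105,-0.003],[0,0,0]],[[-0.104,0.126,-0.003],[0,0,0]],[[-0.122,0.147,-0.003],[0,0,0]],[[-0.139,0.168,-0.003],[0,0,0]],[[-0.157,0.189,-0.003],[0,0,0]],[[-0.174,0.21,-0.003],[0,0,0]]]'
python3 -c "
from h import *
delta([.6049,.0433,.1412],90)"
```

```text
clock: 20.5
position: [0.5711, 0.071, 0.141]
ee_rot: [0.708, 0.706, -0.0, 0.0]
ft_force: [-2.3, 1.2, 1.1]
grip_width: 0.123
grasp_force: 68.7
shift [-0.345  0.423 -0.002] turn [-0.     0.    -0.003] t 20.5 pos [0.5711 0.071  0.141 ] F [-2.3  1.2  1.1]
```

```bash
python3 -m inch '[[[-0.017,0.021,-0.002],[0,0,0]],[[-0.035,0.042,-0.002],[0,0,0]],[[-0.052,0.063,-0.002],[0,0,0]],[[-0.07,0.084,-0.002],[0,0,0]],[[-0.087,0.105,-0.002],[0,0,0]],[[-0.104,0.126,-0.002],[0,0,0]],[[-0.122,0.147,-0.002],[0,0,0]],[[-0.139,0.168,-0.002],[0,0,0]],[[-0.157,0.189,-0.002],[0,0,0]],[[-0.173,0.21,-0.002],[0,0,0]]]'
python3 -m inch '[[[-0.017,0.021,0],[0,0,0]],[[-0.035,0.042,0],[0,0,0]],[[-0.052,0.063,0],[0,0,0]],[[-0.07,0.084,0],[0,0,0]],[[-0.087,0.105,0],[0,0,0]],[[-0.104,0.126,0],[0,0,0]],[[-0.122,0.147,0],[0,0,0]],[[-0.139,0.168,0],[0,0,0]],[[-0.157,0.189,0],[0,0,0]],[[-0.173,0.21,0],[0,0,0]]]'
python3 -c "
from h import *
delta([.6049,.0433,.1412],90);delta([.5936,-.0156,.1412],90)"
```

```text
clock: 21.5
position: [0.5879, 0.0571, 0.1412]
ee_rot: [0.708, 0.706, -0.0, 0.0]
ft_force: [-1.3, 0.6, -0.1]
grip_width: 0.123
grasp_force: 68.5
clock: 22.5
position: [0.6047, 0.0432, 0.1412]
ee_rot: [0.708, 0.706, -0.0, 0.0]
ft_force: [0.0, -0.2, 0.1]
grip_width: 0.125
grasp_force: 68.5
shift [ 0.001  0.003 -0.   ] turn [-0.     0.    -0.003] t 22.5 pos [0.6047 0.0432 0.1412] F [ 0.  -0.2  0.1]
shift [-0.736 -0.137 -0.   ] turn [-0.     0.    -0.003] t 22.5 pos [0.6047 0.0432 0.1412] F [ 0.  -0.2  0.1]
```

At B with almost no force. Now leg B–C.

```bash
python3 -m inch '[[[-0.025,-0.005,0],[0,0,0]],[[-0.05,-0.009,0],[0,0,0]],[[-0.074,-0.014,0],[0,0,0]],[[-0.098,-0.018,0],[0,0,0]],[[-0.123,-0.023,0],[0,0,0]],[[-0.147,-0.028,0],[0,0,0]],[[-0.172,-0.032,0],[0,0,0]],[[-0.196,-0.037,0],[0,0,0]],[[-0.22,-0.041,0],[0,0,0]],[[-0.245,-0.046,0],[0,0,0]]]'
python3 -m inch '[[[-0.025,-0.005,0],[0,0,0]],[[-0.05,-0.009,0],[0,0,0]],[[-0.074,-0.014,0],[0,0,0]],[[-0.098,-0.018,0],[0,0,0]],[[-0.123,-0.023,0],[0,0,0]],[[-0.147,-0.028,0],[0,0,0]],[[-0.172,-0.032,0],[0,0,0]],[[-0.196,-0.037,0],[0,0,0]],[[-0.22,-0.041,0],[0,0,0]],[[-0.245,-0.046,0],[0,0,0]]]'
python3 -m inch '[[[-0.025,-0.005,0],[0,0,0]],[[-0.05,-0.009,0],[0,0,0]],[[-0.074,-0.014,0],[0,0,0]],[[-0.098,-0.018,0],[0,0,0]],[[-0.123,-0.023,0],[0,0,0]],[[-0.147,-0.028,0],[0,0,0]],[[-0.172,-0.032,0],[0,0,0]],[[-0.196,-0.037,0],[0,0,0]],[[-0.22,-0.041,0],[0,0,0]],[[-0.245,-0.046,0],[0,0,0]]]'
python3 -c "
from h import *
delta([.5936,-.0156,.1412],90);delta([.5315,-.0355,.1412],90)"
```

```text
clock: 23.5
position: [0.6008, 0.0237, 0.1413]
ee_rot: [0.708, 0.706, 0.0, 0.0]
ft_force: [1.1, 0.3, -0.7]
grip_width: 0.124
grasp_force: 68.5
clock: 24.5
position: [0.5971, 0.0041, 0.1412]
ee_rot: [0.708, 0.706, 0.0, 0.0]
ft_force: [0.1, 0.2, -0.4]
grip_width: 0.126
grasp_force: 68.5
clock: 25.5
position: [0.5933, -0.0156, 0.1412]
ee_rot: [0.708, 0.706, -0.0, 0.0]
ft_force: [-0.4, 1.0, -1.0]
grip_width: 0.123
grasp_force: 68.5
shift [-0.     0.003  0.001] turn [ 0.     0.    -0.003] t 25.5 pos [ 0.5933 -0.0156  0.1412] F [-0.4  1.  -1. ]
shift [-0.251 -0.772  0.001] turn [ 0.     0.    -0.003] t 25.5 pos [ 0.5933 -0.0156  0.1412] F [-0.4  1.  -1. ]
```

Now leg C–D, ending about 2.5 mm past D.

```bash
python3 -m inch '[[[-0.008,-0.026,0.001],[0,0,0]],[[-0.017,-0.051,0.001],[0,0,0]],[[-0.025,-0.077,0.001],[0,0,0]],[[-0.034,-0.103,0.001],[0,0,0]],[[-0.042,-0.129,0.001],[0,0,0]],[[-0.05,-0.154,0.001],[0,0,0]],[[-0.059,-0.18,0.001],[0,0,0]],[[-0.067,-0.206,0.001],[0,0,0]],[[-0.075,-0.231,0.001],[0,0,0]],[[-0.084,-0.257,0.001],[0,0,0]]]'
python3 -m inch '[[[-0.008,-0.026,0],[0,0,0]],[[-0.017,-0.051,0],[0,0,0]],[[-0.025,-0.077,0],[0,0,0]],[[-0.034,-0.103,0],[0,0,0]],[[-0.042,-0.129,0],[0,0,0]],[[-0.05,-0.154,0],[0,0,0]],[[-0.059,-0.18,0],[0,0,0]],[[-0.067,-0.206,0],[0,0,0]],[[-0.075,-0.231,0],[0,0,0]],[[-0.084,-0.257,0],[0,0,0]]]'
python3 -m inch '[[[-0.008,-0.026,0],[0,0,0]],[[-0.017,-0.051,0],[0,0,0]],[[-0.025,-0.077,0],[0,0,0]],[[-0.034,-0.103,0],[0,0,0]],[[-0.042,-0.129,0],[0,0,0]],[[-0.05,-0.154,0],[0,0,0]],[[-0.059,-0.18,0],[0,0,0]],[[-0.067,-0.206,0],[0,0,0]],[[-0.075,-0.231,0],[0,0,0]],[[-0.084,-0.257,0],[0,0,0]]]'
python3 -c "
from h import *
delta([.5315,-.0355,.1412],90)"
```

```text
clock: 26.5
position: [0.5727, -0.0221, 0.1412]
ee_rot: [0.708, 0.706, 0.0, 0.0]
ft_force: [1.5, 0.1, -0.7]
grip_width: 0.129
grasp_force: 68.6
clock: 27.5
position: [0.5521, -0.0288, 0.1412]
ee_rot: [0.708, 0.706, 0.0, 0.0]
ft_force: [1.5, -0.7, 1.1]
grip_width: 0.124
grasp_force: 68.6
clock: 28.5
position: [0.5315, -0.0354, 0.1411]
ee_rot: [0.708, 0.706, -0.0, 0.0]
ft_force: [1.0, 1.2, -0.3]
grip_width: 0.125
grasp_force: 68.6
shift [-0.001  0.001 -0.001] turn [ 0.     0.    -0.003] t 28.5 pos [ 0.5315 -0.0354  0.1411] F [ 1.   1.2 -0.3]
```

The trace is done with light force throughout. Next I lift and carry the tool toward the hanger front, high enough to see both prongs.

```bash
python3 -m inch '[[[0,0,-0.05],[0,0,0]],[[0,0,-0.12],[0,0,0]],[[0,0,-0.22],[0,0,0]],[[0,0,-0.33],[0,0,0]],[[0,0,-0.45],[0,0,0]],[[0,0,-0.58],[0,0,0]],[[0,0,-0.71],[0,0,0]],[[0,0,-0.84],[0,0,0]],[[0,0,-0.95],[0,0,0]],[[0,0,-1],[0,0,0]]]' >/dev/null
python3 -m inch '[[[0.1,-0.04,-0.02],[0,0,0]],[[0.2,-0.08,-0.04],[0,0,0]],[[0.3,-0.12,-0.06],[0,0,0]],[[0.4,-0.15,-0.1],[0,0,0]],[[0.5,-0.18,-0.15],[0,0,0]],[[0.6,-0.2,-0.2],[0,0,0]],[[0.7,-0.22,-0.25],[0,0,0]],[[0.8,-0.24,-0.3],[0,0,0]],[[0.9,-0.26,-0.35],[0,0,0]],[[1,-0.28,-0.4],[0,0,0]]]' 
python3 -m inch '[[[0.1,-0.04,0],[0,0,0]],[[0.2,-0.08,0],[0,0,0]],[[0.3,-0.12,0],[0,0,0]],[[0.4,-0.15,0],[0,0,0]],[[0.5,-0.18,0],[0,0,0]],[[0.6,-0.2,0],[0,0,0]],[[0.7,-0.22,0],[0,0,0]],[[0.8,-0.24,0],[0,0,0]],[[0.9,-0.26,0],[0,0,0]],[[1,-0.28,0],[0,0,0]]]' >/dev/null
python3 -m inch '[[[0.1,-0.04,0],[0,0,0]],[[0.2,-0.08,0],[0,0,0]],[[0.3,-0.12,0],[0,0,0]],[[0.4,-0.15,0],[0,0,0]],[[0.5,-0.18,0],[0,0,0]],[[0.6,-0.2,0],[0,0,0]],[[0.7,-0.22,0],[0,0,0]],[[0.8,-0.24,0],[0,0,0]],[[0.9,-0.26,0],[0,0,0]],[[1,-0.28,0],[0,0,0]]]'
python3 - <<'E'
from h import *
import pickle
manip.camera('wrist'); o=manip.get_obs(); im=save('wrist','pics/w4.png'); pickle.dump(o,open('w4.pkl','wb')); print(o['position'],o['ee_rot'])
c=cfw('wrist',o)
for l in [(-34,35,172),(-34,-35,172),(55,35,160),(55,-35,160)]:
    print(proj(c,R.from_euler('z',-6.3,degrees=True).apply(np.array(l)/1e3)+[.583,.322,0]))
E
```

```text
clock: 30.5
position: [0.5093, 0.0453, 0.2535]
ee_rot: [0.708, 0.706, 0.0, 0.0]
ft_force: [0.3, -0.1, -2.2]
grip_width: 0.127
grasp_force: 68.4
clock: 32.5
position: [0.4649, 0.2054, 0.2531]
ee_rot: [0.708, 0.706, -0.0, 0.0]
ft_force: [0.5, 0.5, -2.6]
grip_width: 0.13
grasp_force: 68.4
[0.46435767 0.20686993 0.25319265] [ 7.07387468e-01  7.06825901e-01  2.28588663e-04 -2.53507991e-04]
[[426.1473434  -29.24254026]]
[[402.28443452  91.64544162]]
[[551.46165068  -3.85629796]]
[[518.95178633 107.39230735]]
```

```bash
python3 -m inch '[[[0.1,0,0],[0,0,0]],[[0.2,0,0],[0,0,0]],[[0.3,0,0],[0,0,0]],[[0.4,0,0],[0,0,0]],[[0.5,0,0],[0,0,0]],[[0.6,0.02,0],[0,0,0]],[[0.7,0.04,0],[0,0,0]],[[0.8,0.06,0],[0,0,0]],[[0.85,0.08,0],[0,0,0]],[[0.85,0.1,0],[0,0,0]]]'
python3 - <<'E'
from h import *
import pickle
manip.camera('wrist'); o=manip.get_obs(); im=save('wrist','pics/w5.png'); pickle.dump(o,open('w5.pkl','wb')); print(o['position'],o['ee_rot'])
cv2.imwrite('pics/m5.png',cv2.resize(im[0:280,280:560,::-1],(600,600),interpolation=cv2.INTER_CUBIC))
E
```

```text
clock: 33.6
position: [0.4731, 0.2735, 0.253]
ee_rot: [0.708, 0.707, -0.0, -0.0]
ft_force: [-0.4, 0.2, -1.2]
grip_width: 0.124
grasp_force: 68.4
[0.47345896 0.27284089 0.25299295] [ 7.07839619e-01  7.06373177e-01 -6.87142157e-05 -6.35905730e-05]
```

View pics/m5.png

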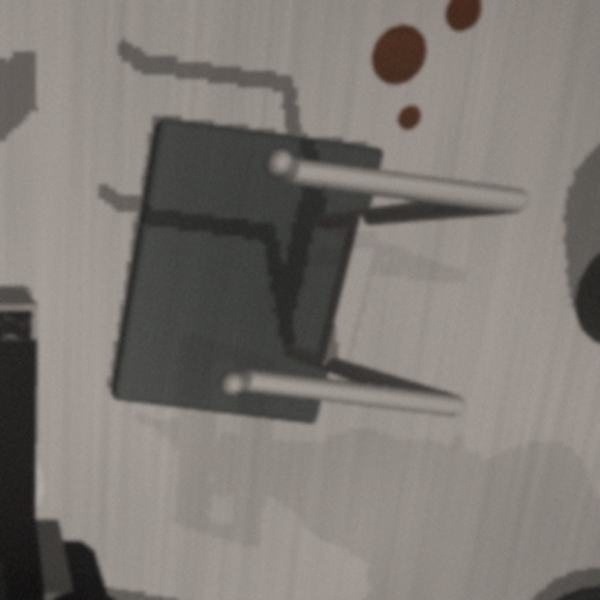

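The hanger's prong tips are at (281,161) and (234,382) in the crop, their rear ends at (522,200) and (462,405), and the base corners at (157,118), (381,150), (317,421) and (114,395).

Run:
```python
from h import *
import pickle
np.set_printoptions(precision=4,suppress=True)
c=cfw('wrist',pickle.load(open('w5.pkl','rb'))); t=cfw('top')
k=280/600
W=[(281,161,-33,35,169),(234,382,-33,-35,169),(522,200,59,35,156),(462,405,59,-35,156),(157,118,-40,75,14),(381,150,80,75,14),(317,421,80,-75,14),(114,395,-40,-75,14)]
ob=[(c,(280+u*k,v*k),np.array(l)/1e3) for u,v,*l in W]
x,r=fit(ob,[.583,.322,0,-.11]); print(x,np.degrees(x[3])); print(r)
xp,r=fit(ob[:4],[.583,.322,0,-.11]); print('prongs',xp,np.degrees(xp[3])); print(r)
T=[(470,62,59,35,156),(568,72,59,-35,156),(437,175,-33,35,169),(537,190,-33,-35,169),(490,82,-40+120,75,14),(685,107,80,-75,14),(655,255,-40,-75,14),(462,230,-40,75,14)]
ob2=[(t,(110+(u-400)/4,160+v/4),np.array(l)/1e3) for u,v,*l in T]
y,r=fit(ob+ob2,x); print('both',y,np.degrees(y[3])); print(r[8:])
# triangulate far prong tip
for i,j in ((0,2),(1,3)):
    q=least_squares(lambda X:np.r_[proj(c,X)[0]-ob[i][1],proj(t,X)[0]-ob2[j][1]],[.5,.3,.2]); print('tip tri',q.x,q.fun)
h=lambda lx,z: x[:3]+R.from_euler('z',x[3]).apply([lx/1e3,0,z])
print('spot',h(15,.160),'pre',h(-62,.16))
```

```text
[ 0.5885  0.3286 -0.0048 -0.1218] -6.976720263139844
[[-3.4388  0.9302]
 [-2.6124 -1.3989]
 [ 0.7366  1.0908]
 [ 0.3927 -1.3536]
 [ 2.9761  0.1655]
 [ 2.9738 -1.0355]
 [ 0.9662  0.4432]
 [ 1.2612  1.4491]]
prongs [ 0.5903  0.3285 -0.0065 -0.1252] -7.172476095796247
[[-1.5055  1.2783]
 [-0.9994 -1.8085]
 [ 1.5933  1.7364]
 [ 1.0864 -1.4218]]
both [ 0.588   0.3284 -0.0048 -0.1215] -6.961468891987732
[[-0.8319 -3.2076]
 [-0.22   -2.5277]
 [-1.7762 -0.0449]
 [-0.907  -0.4552]
 [ 0.111  -2.4471]
 [-1.0258 -2.6499]
 [-0.8044 -1.7279]
 [-1.162  -1.7942]]
tip tri [0.566  0.3691 0.1538] [-0.3759  0.1431 -0.7156 -1.5291]
tip tri [0.5536 0.2966 0.1632] [-0.3513  0.0512 -0.2783 -1.3097]
spot [0.6034 0.3268 0.1552] pre [0.527  0.3361 0.1552]
```

The height, sizes and yaw (-7°) agree well within the wide clearances here. I'll go to the entry pose in front of the prongs.

```bash
python3 -m inch '[[[0.08,0.06,0],[0,0,0.016]],[[0.16,0.12,0],[0,0,0.032]],[[0.24,0.18,0],[0,0,0.048]],[[0.32,0.24,0.05],[0,0,0.064]],[[0.4,0.3,0.1],[0,0,0.08]],[[0.48,0.37,0.16],[0,0,0.096]],[[0.56,0.44,0.22],[0,0,0.112]],[[0.64,0.5,0.3],[0,0,0.128]],[[0.72,0.57,0.4],[0,0,0.144]],[[0.79,0.64,0.5],[0,0,0.158]]]'; python3 -c "
from h import *
delta([.526,.336,.1755],83)"
```

```text
clock: 34.7
position: [0.5248, 0.3364, 0.2122]
ee_rot: [0.751, 0.661, -0.0, -0.0]
ft_force: [0.5, -0.7, -0.2]
grip_width: 0.125
grasp_force: 68.4
shift [-0.003  0.015  0.459] turn [-0.     0.    -0.006] t 34.7 pos [0.5248 0.3364 0.2122] F [ 0.5 -0.7 -0.2]
```

```bash
python3 -m inch '[[[0,0,0.06],[0,0,0]],[[0,0,0.12],[0,0,0]],[[0,0,0.18],[0,0,0]],[[0,0,0.24],[0,0,0]],[[0,0,0.3],[0,0,0]],[[0,0,0.36],[0,0,0]],[[0,0,0.42],[0,0,0]],[[0,0,0.46],[0,0,0]],[[0,0,0.46],[0,0,0]],[[0,0,0.46],[0,0,0]]]'; python3 -c "
from h import *
delta([.602,.326,.1755],83)
im=save('scene','pics/s3.png'); cv2.imwrite('pics/m6.png',cv2.resize(im[105:240,350:530,::-1],(800,600),interpolation=cv2.INTER_CUBIC))"
```

```text
clock: 35.7
position: [0.5245, 0.3359, 0.1764]
ee_rot: [0.75, 0.661, 0.0, 0.0]
ft_force: [-0.0, -0.6, -1.6]
grip_width: 0.129
grasp_force: 68.3
shift [-0.     0.976  0.011] turn [ 0.    -0.    -0.005] t 35.7 pos [0.5245 0.3359 0.1764] F [-0.  -0.6 -1.6]
```

View pics/m6.png

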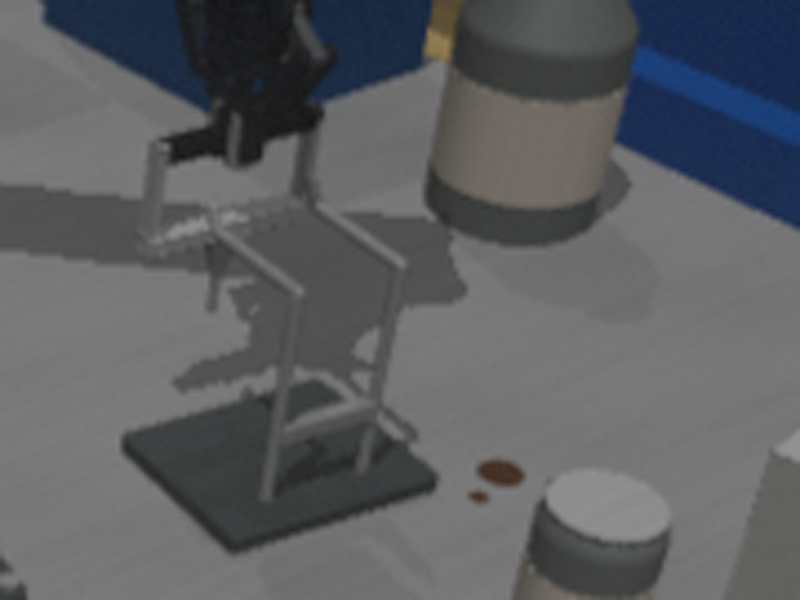

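The prong tips are at (213,220) and (312,195) in the crop, and the tool's window spans x 165–295 before advancing. Moved forward it will enclose both prongs, so I'll enter in two steps.

```bash
python3 -m inch '[[[0.01,0.05,0],[0,0,0]],[[0.02,0.1,0],[0,0,0]],[[0.02,0.15,0],[0,0,0]],[[0.02,0.2,0],[0,0,0]],[[0.02,0.25,0],[0,0,0]],[[0.02,0.3,0],[0,0,0]],[[0.02,0.35,0],[0,0,0]],[[0.02,0.4,0],[0,0,0]],[[0.02,0.45,0],[0,0,0]],[[0.02,0.5,0],[0,0,0]]]'; python3 -c "
from h import *
im=save('scene','pics/s4.png'); cv2.imwrite('pics/m7.png',cv2.resize(im[125:200,370:470,::-1],(800,600),interpolation=cv2.INTER_CUBIC))"
```

```text
clock: 36.75
position: [0.5647, 0.3323, 0.1763]
ee_rot: [0.75, 0.661, -0.0, 0.0]
ft_force: [-0.4, -0.3, -1.3]
grip_width: 0.124
grasp_force: 68.3
```

View pics/m7.png

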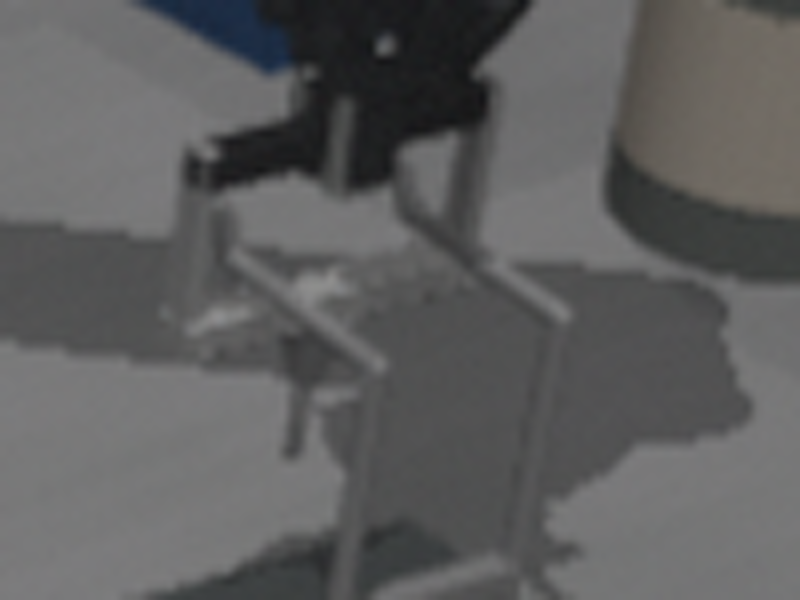

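Both prongs are inside the window with the bar above them. I'll advance the rest and lower onto the prongs.

```bash
python3 -m inch '[[[0,0.05,0],[0,0,0]],[[0,0.1,0],[0,0,0]],[[0,0.15,0],[0,0,0]],[[0,0.2,0],[0,0,0]],[[0,0.25,0],[0,0,0]],[[0,0.3,0],[0,0,0]],[[0,0.35,0],[0,0,0]],[[0,0.4,0],[0,0,0]],[[0,0.45,0],[0,0,0]],[[0,0.45,0],[0,0,0]]]'; python3 -m inch '[[[0,0,0.03],[0,0,0]],[[0,0,0.06],[0,0,0]],[[0,0,0.09],[0,0,0]],[[0,0,0.12],[0,0,0]],[[0,0,0.15],[0,0,0]],[[0,0,0.18],[0,0,0]],[[0,0,0.21],[0,0,0]],[[0,0,0.24],[0,0,0]],[[0,0,0.27],[0,0,0]],[[0,0,0.29],[0,0,0]]]'
```

```text
clock: 37.8
position: [0.6007, 0.3275, 0.1762]
ee_rot: [0.751, 0.661, -0.0, 0.0]
ft_force: [-0.4, -0.0, -2.2]
grip_width: 0.125
grasp_force: 68.4
clock: 38.8
position: [0.6, 0.3278, 0.1529]
ee_rot: [0.75, 0.661, -0.0, 0.0]
ft_force: [-0.1, -0.4, -2.7]
grip_width: 0.125
grasp_force: 68.4
```

```bash
python3 -m inch '[[[0,0,0.005],[0,0,0]],[[0,0,0.01],[0,0,0]],[[0,0,0.015],[0,0,0]],[[0,0,0.02],[0,0,0]],[[0,0,0.025],[0,0,0]],[[0,0,0.03],[0,0,0]],[[0,0,0.035],[0,0,0]],[[0,0,0.04],[0,0,0]],[[0,0,0.04],[0,0,0]],[[0,0,0.04],[0,0,0]]]'
```

```text
clock: 39.8
position: [0.6001, 0.3278, 0.1499]
ee_rot: [0.75, 0.661, -0.0, 0.0]
ft_force: [-0.2, -0.0, -1.3]
grip_width: 0.121
grasp_force: 68.4
```

```bash
python3 -m inch '[[[0,0,0.003],[0,0,0]],[[0,0,0.006],[0,0,0]],[[0,0,0.009],[0,0,0]],[[0,0,0.012],[0,0,0]],[[0,0,0.015],[0,0,0]],[[0,0,0.015],[0,0,0]],[[0,0,0.015],[0,0,0]],[[0,0,0.015],[0,0,0]],[[0,0,0.015],[0,0,0]],[[0,0,0.015],[0,0,0]]]'
```

```text
clock: 40.8
position: [0.6001, 0.3279, 0.1494]
ee_rot: [0.75, 0.661, 0.0, 0.0]
ft_force: [-2.2, -2.4, 4.8]
grip_width: 0.129
grasp_force: 69.3
```

The bar rests on the prongs, with contact at the expected height of 0.160. Now release and rise.

```bash
python3 -m inch '[[[0,0,0],[0,0,0]],[[0,0,0],[0,0,0]],[[0,0,0],[0,0,0]],[[0,0,0],[0,0,0]],[[0,0,0],[0,0,0]],[[0,0,0],[0,0,0]],[[0,0,0],[0,0,0]],[[0,0,0],[0,0,0]],[[0,0,0],[0,0,0]],[[0,0,0],[0,0,0]]]' 0.4; python3 -m inch '[[[0,0,-0.05],[0,0,0]],[[0,0,-0.12],[0,0,0]],[[0,0,-0.22],[0,0,0]],[[0,0,-0.33],[0,0,0]],[[0,0,-0.45],[0,0,0]],[[0,0,-0.58],[0,0,0]],[[0,0,-0.71],[0,0,0]],[[0,0,-0.84],[0,0,0]],[[0,0,-0.95],[0,0,0]],[[0,0,-1],[0,0,0]]]'; python3 -c "
from h import *
im=save('scene','pics/s5.png'); cv2.imwrite('pics/m8.png',cv2.resize(im[105:240,350:530,::-1],(800,600),interpolation=cv2.INTER_CUBIC))"
```

```text
clock: 41.8
position: [0.6001, 0.3279, 0.1487]
ee_rot: [0.75, 0.661, -0.0, 0.0]
ft_force: [-0.3, 0.7, -0.1]
grip_width: 0.396
grasp_force: 0.0
clock: 42.8
position: [0.6003, 0.3281, 0.23]
ee_rot: [0.75, 0.661, 0.001, 0.0]
ft_force: [0.3, -0.2, 0.2]
grip_width: 0.401
grasp_force: 0.0
```

View pics/m8.png

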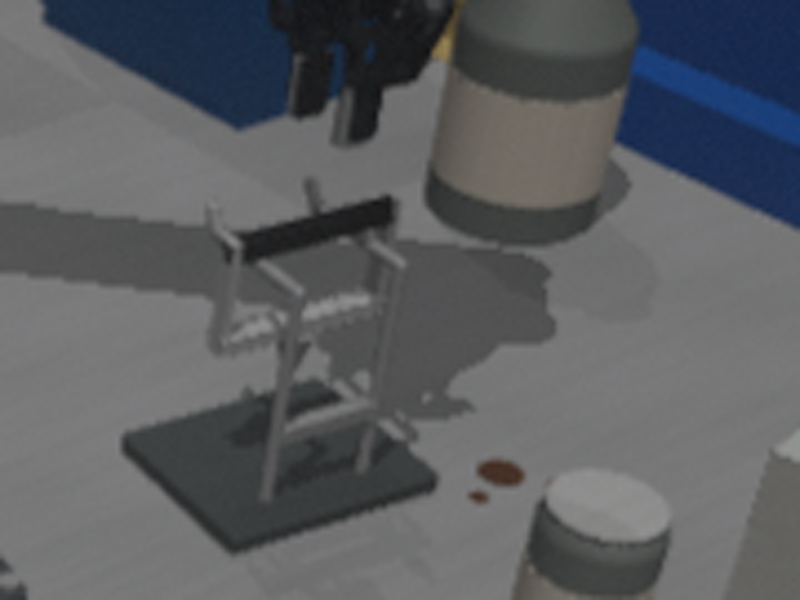

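The tool hangs on both prongs, with its bar from (230,250) to (395,210). The gripper is clear above it at (350,130) and touches nothing.

```bash
python3 -c "
from workcell import manip
print(manip.hand_in())"
```

```text
the job is handed in; nothing more can be done
None
```

The groove was traced from A to D at about 2 cm/s with light force, the tool hangs released on both prongs, and the job was handed in at about 43 s; no verdict was returned.

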